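# Pack the instrument case and close its lid

## Robot

A 7-joint arm with a two-finger parallel gripper is mounted at the origin on a cart in front of the work surface, level with it; the furniture and walls round the work are solid. World frame = base frame: x ahead of the robot, y to its left, z up, the work surface at z = 0. Lengths are in m, angles in rad, forces in N, time in s.
With the tool pointing down it reaches from about 0.425 to 0.875 m from the base axis. Payload 4.7 kg.
Tool frame: the origin (TCP) lies on the centre line of the jaws, within the pads' length; the fingertips stand ahead of it and the grasp point (between the pads) lies 2 mm behind it (nose_length is the z of the fingertips in the tool frame, in m); z points along the fingers, y is the line along which they close (so a half turn about z gives the same grasp; the last joint's range is limited). The gripper opens to 87 mm and grips with 3 to 60 N. Pads are 19 mm wide; open, the fingers measure 117 mm over their backs; the gripper's body (75 mm by 190 mm) begins 51 mm behind the grasp point.
Start: joints at [1.284, 0.321, -0.07, 1.45, 0.023, 1.371, -0.057], TCP at [0.193, -0.621, 0.24] pointing down, gripper open.
Joint ranges: [-2.86, 2.86], [-0.3, 2.09], [-1.38, 1.24], [0.06, 2.45], [-1.56, 4.7], [0.09, 2.05], [-2.69, 2.69]. Speed limits (rad/s): [2.57, 2.57, 3.14, 3.14, 3.14, 3.14, 3.14].

## Interface

Orientations are given as a rotation vector (axis times angle).
In Python, from bench import * gives the robot as it stands.
- The arm moves only by the tool send_rows, never from a script. Its arguments are lists of equal length, an entry for each row: "xyz": the shift along the tool's x, y, z in mm, a list of three; "dr": the turn, a rotation vector about the tool's x, y, z in rad, a list of three. A call has exactly 10 rows; each row is the pose to reach, as a shift and turn from the pose commanded when the call began, along the tool's axes at that moment; what a row does not reach only later rows make up. A row lasts 1/12 s, in which the tool goes at most 41.7 mm and 7.16 degrees, less where a joint would pass 70% of its speed; a pose out of reach is approached as far as the arm can. A call with a gripper value outside its range is refused whole. "jaw" is the finger opening in mm, from 0 to 87, set as the call begins (left out, the last holds). The fingers move at their own pace and stop on an object; "grip_force" is the grip in N (left out, the last holds). Time passes only in rows, so rows that repeat a pose let the fingers close, or fill a call up. It gives the time, the measured TCP pose, the force, the opening and the grip force at its end, in the units of the state.
- get_state(): the state, without advancing time (a new reading comes with each control period).
- get_image(name): name is "scene" or "top" or "wrist"; returns the picture (400x640x3 uint8, red, green, blue); there is no depth.
- calibration(name): a dict with "vfov" (degrees; the focal length in pixels is half the picture's height over the tangent of half this angle, whatever the lens; pixels are square), "cx", "cy" (the principal point, pixels), "rvec" (rotation vector, rad) and "tvec" (3), from world to camera coordinates, as OpenCV has them; the wrist camera has in their place "hand_eye" (4x4, takes a point from camera to tool coordinates, whose origin is the TCP and whose axes are the flange's). Camera axes: x right, y down, z forward; pixel columns grow to the right and rows downward; lengths in m; the calibration is good to about 2 mm. A picture is of the moment at which its call begins: read the wrist's pose just before it. calibration takes no time and is no camera call.
- close_job(): hands the job in; it is judged then, once.
The state is a dict: "time": time; "joint_positions": joint angles; "qd": joint speeds; "joint_torque": joint torques, N m; "position": TCP position; "tool_rot": TCP orientation; "ft_force": force on the tool from outside, world axes, zero at the start; "torque": the same for the moment, N m; "grip_width": opening from 0.0 (shut) to 1.0 (fully open); "grip_force": force on a finger pad.
Only numpy, scipy, OpenCV 4.12 (cv2) and the standard library are available. Lean on these libraries where they do the work, as an engineer would, in place of code of your own. Each camera call takes 0.05 s, during which the arm holds its last target. There are 200 camera calls.

## Task

Pack the open blue instrument case: the white slide mailer stands on end in it and would block the lid, so tip it over to lie flat on the case's floor, and put the small cover-glass box from the desk into the case, on its base, beside the mailer. When nothing stands above the rim any more, close the lid gently and fully, with the cover-glass box that was already in the case still lying flat in it, and leave the petri dish and the timer where they are.

Things in the scene. Friction and masses are not known exactly. Their poses are not given: they have to be found in the camera images.
- case: Small blue plastic hinged case, fixed to the desk, 104 (x) x 160 (y) x 41 (z, closed) mm. Origin: centre of its underside, on the desk. Own axes: x from the front (black latch, towards the robot's left) to the back (hinge, towards the robot's right), y along its length, away from the robot, z up. Its lid starts open, standing up on the hinge side.
- case_floor (a point): Middle of the case's inner floor, 3 mm above the desk. Axes as the case. The open tray spans x -49 to +49 mm and y -77 to +77 mm from here; its rim is 28 mm above the desk, its walls are 3 mm thick. The front half (x below -6 mm) is empty.
- case_hinge (a point): Middle of the lid's hinge line, which runs along the case's y, at case x +55, z +28 mm. Axes as the fixed case. The lid is a shell 13 mm deep and 160 mm long that reaches 107 mm from the hinge; shut, its flat top is 41 mm and its ceiling 38 mm above the desk. Open, its free edge is about 130 mm above the desk and (fully open) 50 mm behind the hinge.
- case_lid (a joint): Angle of the blue lid: 0 fully shut, 1.57 upright, 1.92 fully open (leaning back, at its stop). Damped hinge (0.05 N m s/rad, friction 0.01 N m): about 1 N at the free edge moves it; it stays where it is left between about 1.2 and 1.7 rad, sinks slowly to the stop above that and sinks shut slowly by its own weight below that. No latch force.
- mailer: White open slide mailer, 33 (own x) x 66 (own y) x 17 (own z) mm, 45 g. Origin: centre of its closed back face; own z points to its open face. It starts on end, 66 mm tall, in the rear lane of the case (case x about +18 mm) near either end; own z about along case +y. A push near its top along the case's y, towards the case's middle, tips it flat in that lane; either face may be down.
- mailer_mid (a point): Centre of the white mailer's 33 x 66 x 17 mm block (8.5 mm from each big face). 11.5 mm above the desk when the mailer lies flat on the case floor.
- cover_loose: Small clear cover-glass box with a white label, standing on the desk to the left of the case (on its latch side), to be packed. 26 x 27 x 17 mm, 34 g, its lid is shut and does not open. Origin: centre of its underside, z up. The front half of the case (case x below -6 mm) is empty and free for it.
- cover_in: Another such cover-glass box (26 x 27 x 17 mm), already lying flat on the case floor, in the rear lane, at the end of the case away from the mailer. Origin: centre of its underside, z up.
- petri: Bystander: closed petri dish with agar, 61 mm across, 16 mm high, on the desk to the left of the case, about 0.1 m from the loose cover-glass box. Origin: centre of its underside.
- kitchen_timer: Bystander: white round wind-up timer with a red knob, 62 mm across, 37 mm high, on the desk at the far left. Origin: centre of its underside.
- microscope: Fixed microscope to the left and behind the work, an obstacle only. Origin: near the middle of its foot, on the desk. Its head and eyepieces overhang towards the robot, 0.22 to 0.36 m above the desk, to about 0.19 m nearer to the robot than the origin: keep the hand and arm clear of them. 354 mm high.
There are look-alikes about, which are no part of the job. What is shaped like the cover_loose but green or orange is not meant. There is more than one size of the mailer; the one meant has the size given above.

How it is judged:
On the way:
1. with the lid still open, the mailer lies flat and both cover-glass boxes stand on their bases on the case floor, all below the rim, let go and at rest (x of mailer_mid in the frame of case between -0.05 and 0.05 m and y of mailer_mid in the frame of case between -0.078 and 0.078 m and z of mailer_mid in the frame of case between 0 and 0.016 m and (angle between mailer's own z axis and vertical below 0.15 rad or angle between mailer's own z axis and vertical above 2.99 rad) and x of cover_loose in the frame of case between -0.05 and 0.05 m and y of cover_loose in the frame of case between -0.078 and 0.078 m and z of cover_loose in the frame of case between 0 and 0.008 m and angle between each of cover_loose, cover_in's own z axis and vertical below 0.15 rad and x of cover_in in the frame of case between -0.05 and 0.05 m and y of cover_in in the frame of case between -0.078 and 0.078 m and z of cover_in in the frame of case between 0 and 0.008 m and linear speed of each of mailer, cover_loose, cover_in below 0.02 m/s and value of joint case_lid above 1 rad and contact force between the fingers and cover_loose below 0.05 N and contact force between the fingers and mailer below 0.05 N), for 0.2 s.
At the end, for the whole second after the job is handed in: Lid shut (below 0.04 rad); in the case, at rest: the mailer flat on the floor (within 0.15 rad, its middle under 16 mm above the case underside), both cover-glass boxes on their bases on the floor (within 0.15 rad, underside under 8 mm above the case underside) (x of mailer_mid in the frame of case between -0.05 and 0.05 m and y of mailer_mid in the frame of case between -0.078 and 0.078 m and z of mailer_mid in the frame of case between 0 and 0.016 m and (angle between mailer's own z axis and vertical below 0.15 rad or angle between mailer's own z axis and vertical above 2.99 rad) and x of cover_loose in the frame of case between -0.05 and 0.05 m and y of cover_loose in the frame of case between -0.078 and 0.078 m and z of cover_loose in the frame of case between 0 and 0.008 m and angle between each of cover_loose, cover_in's own z axis and vertical below 0.15 rad and x of cover_in in the frame of case between -0.05 and 0.05 m and y of cover_in in the frame of case between -0.078 and 0.078 m and z of cover_in in the frame of case between 0 and 0.008 m and linear speed of each of mailer, cover_loose, cover_in below 0.02 m/s and value of joint case_lid below 0.04 rad); the robot touches nothing.
It fails at once if the lid is slammed (faster than 4 rad/s towards shut) (velocity of joint case_lid below -4 rad/s).
It fails at once if the petri dish is displaced by more than 20 mm (distance of petri from where it was at the start of the episode above 0.02 m).
It fails at once if the timer is displaced by more than 20 mm (distance of kitchen_timer from where it was at the start of the episode above 0.02 m).
It also fails if it takes over 69 s, if anything falls off the work surface, if the arm or the gripper's body presses on something with over 40 N, if the wrist force passes 120 N, or if a joint passes its speed limit or range.

## Working session

There is one attempt and no reset: what is moved stays moved. The work goes in short steps, Python scripts to look and compute and a tool call to move; the robot and the scene stay as the last step left them, time stands still between calls to the robot, and variables do not carry over. Pictures are saved under pics/ and viewed, at most 10 in all, crops included, and the job is handed in when it is done.

Besides the shell and the picture viewer there is one more tool, called after ">>>" by a JSON object that holds its "op" and its "data", one argument or row to a line. send_rows: Moves the arm, as the interface text tells. Its arguments: {"type":"object","properties":{"xyz":{"type":"array"},"dr":{"type":"array"},"jaw":{"type":"number"},"grip_force":{"type":"number"}},"required":["xyz","dr"]}

```bash
mkdir -p pics; ls
python3 - <<'E'
from bench import *
import cv2
s=get_state();print({k:s[k] for k in ('time','position','tool_rot','grip_width','ft_force')})
try: print(nose_length)
except Exception as e: print(e)
for n in ('scene','top'):
    cv2.imwrite(f'pics/{n}0.png',get_image(n)[:,:,::-1]); print(n,calibration(n))
print(calibration('wrist'))
E
```

```text
pics
{'time': 0.0, 'position': array([ 0.19235632, -0.62032545,  0.23847311]), 'tool_rot': array([-3.10427603e+00, -4.70445875e-01,  6.02040350e-04]), 'grip_width': 0.998600799095051, 'ft_force': array([-0.0935327 ,  0.42950386, -0.12034133])}
0.017
scene {'vfov': 55.60445462951386, 'cx': 316.84305044133, 'cy': 196.99939220547787, 'rvec': array([ 1.05331604, -2.14619085,  1.21631305]), 'tvec': array([0.19582916, 0.31315181, 0.41423852])}
top {'vfov': 52.145261927311175, 'cx': 307.25290249363087, 'cy': 202.54595854846337, 'rvec': array([ 2.11811024, -2.10747423,  0.14116924]), 'tvec': array([-0.15641972,  0.54946894,  0.85121499])}
{'vfov': 65.22760849301454, 'cx': 313.07684996531395, 'cy': 203.44289607231204, 'hand_eye': array([[-8.80451839e-06, -9.65392849e-01, -2.60800013e-01,
         7.17032952e-02],
       [ 9.99999991e-01, -4.37024002e-05,  1.28011751e-04,
        -5.94122246e-04],
       [-1.34979216e-04, -2.60800009e-01,  9.65392841e-01,
        -1.46455616e-01],
       [ 0.00000000e+00,  0.00000000e+00,  0.00000000e+00,
         1.00000000e+00]])}
```

View pics/top0.png

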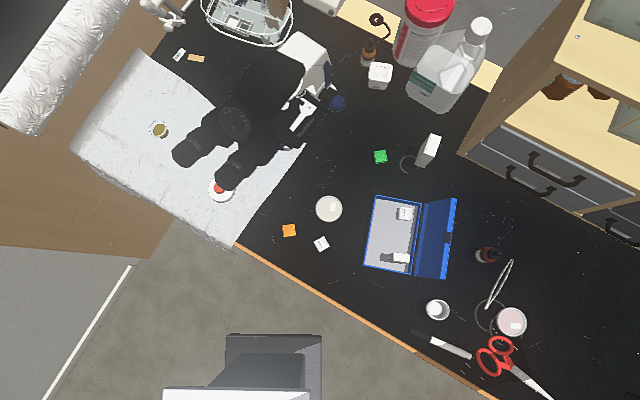

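View pics/scene0.png

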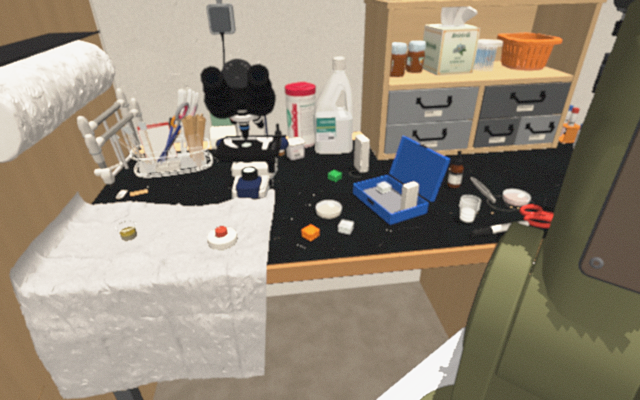

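Candidates: the loose box is the white cube at top (321,243). Look-alikes are orange (289,230), green (380,157) and the boxed-in cover_in (405,213). The mailer stands in the case at (396,258); the bigger white one outside at (428,150) is not meant. Petri is at (328,208), timer at (220,188).

```bash
cat > h.py <<'E'
from bench import *
import numpy as np, cv2
from scipy.spatial.transform import Rotation as R
def cam(n,s=None):
    c=calibration(n); f=200/np.tan(np.radians(c['vfov']/2))
    if n=='wrist':
        T=np.eye(4);T[:3,:3]=R.from_rotvec(s['tool_rot']).as_matrix();T[:3,3]=s['position'];T=T@c['hand_eye']
        return c,f,T[:3,:3],T[:3,3]
    Rc=R.from_rotvec(c['rvec']).as_matrix(); return c,f,Rc.T,-Rc.T@c['tvec']
def px2w(n,p,z,s=None):
    c,f,Rm,o=cam(n,s); p=np.atleast_2d(p).astype(float)
    d=np.c_[(p[:,0]-c['cx'])/f,(p[:,1]-c['cy'])/f,np.ones(len(p))]@Rm.T
    return o+d*((z-o[2])/d[:,2])[:,None]
def w2px(n,w,s=None):
    c,f,Rm,o=cam(n,s); q=(np.atleast_2d(w)-o)@Rm; return q[:,:2]/q[:,2:]*f+[c['cx'],c['cy']]
def tool(s,w):  # world point -> tool axes, mm
    return R.from_rotvec(s['tool_rot']).inv().apply(np.asarray(w)-s['position'])*1000
E
python3 - <<'E'
from h import *
im=cv2.imread('pics/top0.png'); np.set_printoptions(precision=4,suppress=True)
def show(n,p,z): print(n,px2w('top',p,z))
hsv=cv2.cvtColor(im,cv2.COLOR_BGR2HSV)
m=cv2.inRange(hsv,(0,0,150),(180,60,255))
def blob(x0,y0,x1,y1):
    mm=np.zeros_like(m);mm[y0:y1,x0:x1]=m[y0:y1,x0:x1]
    c=max(cv2.findContours(mm,0,2)[0],key=cv2.contourArea); return cv2.minAreaRect(c)
r=blob(308,232,335,256);print(r);show('loose',[r[0]],.013);
b=px2w('top',cv2.boxPoints(r),.017);print(b)
r=blob(310,192,346,226);print(r);show('petri',[r[0]],.01)
b=cv2.inRange(hsv,(100,120,40),(130,255,255)); b[:,:350]=0;b[:180]=0
c=max(cv2.findContours(b,0,2)[0],key=cv2.contourArea)
print(cv2.approxPolyDP(c,3,True)[:,0])
print('cams',cam('top')[3],cam('scene')[3])
cv2.imwrite('pics/crop.png',cv2.resize(im[185:285,300:470],None,fx=4.5,fy=4.5,interpolation=2))
E
```

```text
((321.05877685546875, 243.76470947265625), (12.004899978637695, 12.004901885986328), 59.036251068115234)
loose [[ 0.4626 -0.1839  0.013 ]]
[[ 0.4668 -0.1657  0.017 ]
 [ 0.4806 -0.1885  0.017 ]
 [ 0.4579 -0.2022  0.017 ]
 [ 0.4441 -0.1795  0.017 ]]
((328.5, 208.5), (25.0, 25.0), 90.0)
petri [[ 0.5427 -0.2006  0.01  ]]
[[375 195]
 [362 264]
 [410 274]
 [421 203]]
cams [ 0.3962 -0.1894  0.9263] [-0.0449  0.2695  0.4831]
```

View pics/crop.png

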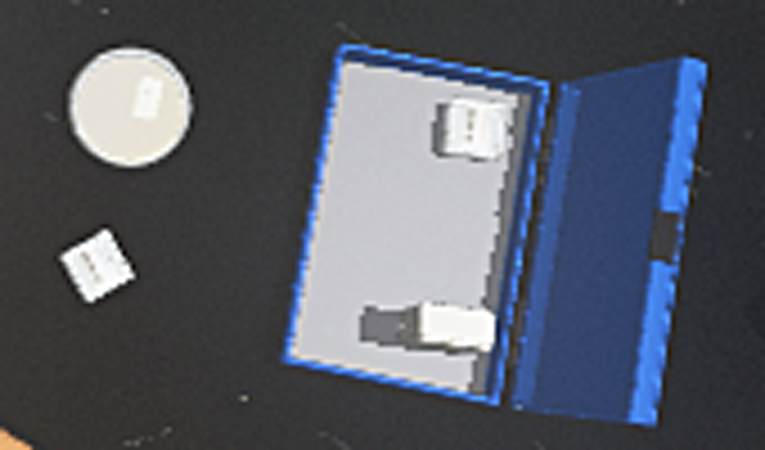

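The crop shows the loose box at crop (97,265), i.e. clear with a white label. The mailer stands on end near the case's near end at (455,328), cover_in lies at the far end at (475,128), and the lid is fully open.

Run:
```python
from h import *
np.set_printoptions(precision=4,suppress=True)
im=cv2.imread('pics/top0.png')
P=lambda l:np.array(l)/4.5+[300-.4,185-.4]
rim=px2w('top',P([[340,45],[548,82],[285,362],[500,403]]),.028)
print(rim); fl,fb,nl,nb=rim
print('len',np.linalg.norm(fl-nl),np.linalg.norm(fb-nb),'wid',np.linalg.norm(fl-fb),np.linalg.norm(nl-nb))
y=(fl-nl+fb-nb)[:2];print('y axis ang',np.degrees(np.arctan2(y[1],y[0])));x=(fb-fl+nb-nl)[:2];print('x ang',np.degrees(np.arctan2(x[1],x[0])))
c=rim.mean(0)[:2]; yy=y/np.linalg.norm(y); xx=np.array([yy[1],-yy[0]])
print('c',c)
hsv=cv2.cvtColor(im,cv2.COLOR_BGR2HSV);m=cv2.inRange(hsv,(0,0,215),(180,40,255))
def loc(w): return np.c_[(w[:,:2]-c)@xx,(w[:,:2]-c)@yy]
for n,z,q in (('mailer',.069,[[415,302],[495,310],[493,350],[413,338]]),('in',.02,[[445,97],[508,97],[500,158],[440,155]])):
    w=px2w('top',P(q),z);print(n,loc(w)*1000,w.mean(0))
np.save('case.npy',np.r_[c,xx,yy])
s=get_state();Rt=R.from_rotvec(s['tool_rot']).as_matrix();print(Rt)
print('tool x ang',np.degrees(np.arctan2(Rt[1,0],Rt[0,0])), 'joints',s['joint_positions'])
```

```text
[[ 0.5713 -0.3041  0.028 ]
 [ 0.5529 -0.4052  0.028 ]
 [ 0.4161 -0.2747  0.028 ]
 [ 0.3975 -0.3764  0.028 ]]
len 0.15801264352103267 0.15803454583441565 wid 0.10276730254826592 0.1034381971715716
y axis ang -10.60034288860361
x ang -100.32786231549261
c [ 0.4845 -0.3401]
mailer [[ -1.5554 -42.5545]
 [ 34.8078 -39.229 ]
 [ 36.6486 -57.3846]
 [  0.1357 -58.9463]] [ 0.4326 -0.3482  0.069 ]
in [[ 4.4767 64.1451]
 [34.8607 69.8929]
 [35.5637 39.063 ]
 [ 6.5582 35.053 ]] [ 0.5319 -0.3697  0.02  ]
[[ 0.9551  0.2963 -0.0006]
 [ 0.2963 -0.9551  0.0017]
 [-0.0001 -0.0018 -1.    ]]
tool x ang 17.235925006128827 joints [ 1.2841  0.3218 -0.0701  1.4516  0.0226  1.3708 -0.0569]
```

>>> {"op": "send_rows", "data": {
  "xyz": [
    [28,-21,0],
    [55,-41,0],
    [83,-62,0],
    [110,-83,0],
    [138,-103,0],
    [166,-124,0],
    [193,-145,0],
    [221,-166,0],
    [248,-186,0],
    [276,-207,0]
  ],
  "dr": [
    [0,0,-0.11],
    [0,0,-0.22],
    [0,0,-0.33],
    [0,0,-0.44],
    [0,0,-0.55],
    [0,0,-0.66],
    [0,0,-0.77],
    [0,0,-0.88],
    [0,0,-0.98],
    [0,0,-1.085]
  ],
  "jaw": 0
}}

```text
time: 0.93
position: [0.3952, -0.3399, 0.2392]
tool_rot: [-2.412, -2.012, 0.001]
ft_force: [1.1, -0.2, -0.4]
grip_width: 0.325
grip_force: 0.0
```

>>> {"op": "send_rows", "data": {
  "xyz": [
    [0,0,35],
    [0,0,70],
    [0,0,105],
    [0,0,140],
    [0,0,169],
    [0,0,169],
    [0,4,169],
    [0,8,169],
    [0,12,169],
    [0,16,169]
  ],
  "dr": [
    [0,0,0],
    [0,0,0],
    [0,0,0],
    [0,0,0],
    [0,0,0],
    [0,0,0],
    [0,0,0],
    [0,0,0],
    [0,0,0],
    [0,0,0]
  ]
}}

```text
time: 1.77
position: [0.4125, -0.3455, 0.0729]
tool_rot: [2.414, 2.004, 0.001]
ft_force: [0.2, 0.0, -0.1]
grip_width: 0.004
grip_force: 0.0
```

>>> {"op": "send_rows", "data": {
  "xyz": [
    [0,4,0],
    [0,8,0],
    [0,12,0],
    [0,16,0],
    [0,20,0],
    [0,24,0],
    [0,28,0],
    [0,32,0],
    [0,34,0],
    [0,34,0]
  ],
  "dr": [
    [0,0,0],
    [0,0,0],
    [0,0,0],
    [0,0,0],
    [0,0,0],
    [0,0,0],
    [0,0,0],
    [0,0,0],
    [0,0,0],
    [0,0,0]
  ]
}}

```text
time: 2.6
position: [0.4446, -0.3505, 0.0705]
tool_rot: [2.417, 2.007, 0.0]
ft_force: [0.5, 0.7, 0.1]
grip_width: 0.005
grip_force: 0.0
```

Run:
```python
from h import *
s=get_state(); print(s['position'],s['ft_force'])
im=np.array(get_image('top'))[:,:,::-1]; w=np.array(get_image('wrist'))[:,:,::-1]
a=cv2.resize(im[185:285,300:470],(680,400)); cv2.imwrite('pics/p1.png',np.vstack([a[:, :640],w])[:, :][:800] if 0 else np.hstack([cv2.resize(a,(400,300)),cv2.resize(w,(400,300))]))
```

```text
[ 0.44456151 -0.35050004  0.07052058] [0.48072958 0.7087887  0.05629634]
```

View pics/p1.png

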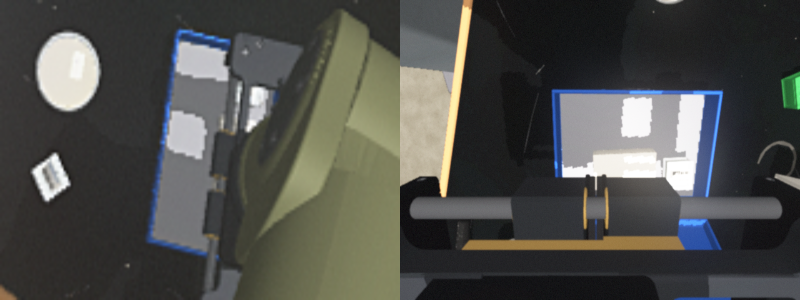

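Top shows the loose box untouched at (50,177). The wrist view shows the mailer fallen flat behind the fingers at (620,160). Next I lift and go over the loose box.

>>> {"op": "send_rows", "data": {
  "xyz": [
    [0,0,-35],
    [0,0,-70],
    [24,-2,-90],
    [48,-4,-90],
    [72,-6,-90],
    [96,-8,-90],
    [120,-10,-90],
    [144,-12,-90],
    [167,-13,-90],
    [167,-13,-90]
  ],
  "dr": [
    [0,0,0],
    [0,0,0.1],
    [0,0,0.22],
    [0,0,0.34],
    [0,0,0.46],
    [0,0,0.58],
    [0,0,0.7],
    [0,0,0.8],
    [0,0,0.841],
    [0,0,0.841]
  ],
  "jaw": 55
}}

```text
time: 3.53
position: [0.4627, -0.1786, 0.1608]
tool_rot: [-3.022, -0.853, -0.001]
ft_force: [-0.0, 0.3, 0.1]
grip_width: 0.611
grip_force: 0.0
```

>>> {"op": "send_rows", "data": {
  "xyz": [
    [0,0,0],
    [0,0,0],
    [0,0,0],
    [0,0,0],
    [0,0,0],
    [0,0,0],
    [0,0,0],
    [0,0,0],
    [0,0,0],
    [0,0,0]
  ],
  "dr": [
    [0,0,0],
    [0,0,0],
    [0,0,0],
    [0,0,0],
    [0,0,0],
    [0,0,0],
    [0,0,0],
    [0,0,0],
    [0,0,0],
    [0,0,0]
  ]
}}

```text
time: 4.37
position: [0.4619, -0.184, 0.1605]
tool_rot: [3.026, 0.845, -0.0]
ft_force: [-0.3, -0.0, -0.1]
grip_width: 0.638
grip_force: 0.0
```

Run:
```python
from h import *
np.set_printoptions(precision=4,suppress=True)
s=get_state(); print(s['position'],s['tool_rot'],s['grip_width'])
w=np.array(get_image('wrist'))[:,:,::-1]; t=np.array(get_image('top'))[:,:,::-1]
cv2.imwrite('pics/p2w.png',w)
cv2.imwrite('pics/p2.png',np.hstack([cv2.resize(t[185:285,300:470],(380,300)),cv2.resize(w,(420,300))]))
print('expected loose px',w2px('wrist',[.4626,-.1839,.017],s))
hsv=cv2.cvtColor(w,cv2.COLOR_BGR2HSV); m=cv2.inRange(hsv,(0,0,120),(180,60,255))
for c in cv2.findContours(m,0,2)[0]:
    if 300<cv2.contourArea(c)<20000:
        r=cv2.minAreaRect(c); b=px2w('wrist',cv2.boxPoints(r),.017,s); print(r,b.mean(0),np.linalg.norm(b[1]-b[0]),np.linalg.norm(b[2]-b[1]),np.degrees(np.arctan2(*(b[1]-b[0])[1::-1]))%90,tool(s,b.mean(0)))
```

```text
[ 0.4619 -0.184   0.1605] [ 3.0257  0.8452 -0.    ] 0.6376619268716749
expected loose px [[313.7348 196.189 ]]
((264.5, 305.5), (27.0, 31.0), 90.0) [ 0.3341 -0.2011  0.017 ] 0.03225976787784799 0.03235008464968165 31.202682509576334 [-118.1528  -51.618   143.5388]
((398.5, 279.5), (11.0, 61.0), 90.0) [ 0.4323 -0.3043  0.017 ] 0.06244421085644262 0.012607361417925289 31.2038777592021 [-87.616   87.4773 143.5466]
((313.5, 193.5), (29.0, 29.0), 90.0) [ 0.4646 -0.1824  0.017 ] 0.027293913822232445 0.02838744371697028 31.209582466003262 [  3.1155  -0.0046 143.5371]
((468.3845520019531, 241.797607421875), (76.45867919921875, 123.25890350341797), 46.6683349609375) [ 0.4999 -0.3403  0.017 ] 0.11591252892647338 0.08105020126912521 79.02300330516297 [-48.4835 153.2752 143.5493]
((374.0, 129.0), (68.0, 66.0), 90.0) [ 0.5435 -0.1985  0.017 ] 0.05799881565209228 0.059990846329131126 31.21391290161965 [ 62.2798  54.6486 143.5382]
```

View pics/p2.png

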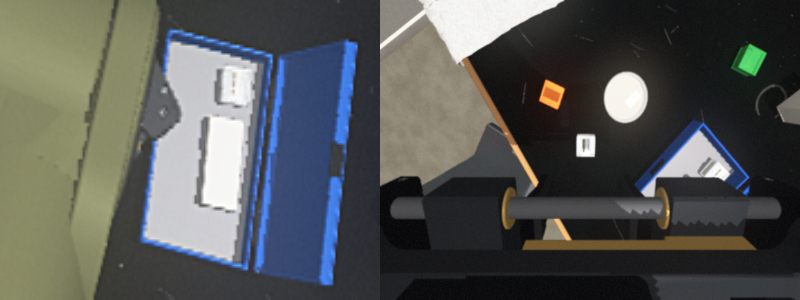

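Left half: the mailer lies flat in the rear lane at (222,163) and cover_in is untouched at (235,85). Right half: the loose box at (585,145) is square with the jaws.

>>> {"op": "send_rows", "data": {
  "xyz": [
    [2,0,30],
    [2,0,60],
    [2,0,85],
    [2,0,105],
    [2,0,122],
    [2,0,132],
    [2,0,138],
    [2,0,140],
    [2,0,140],
    [2,0,140]
  ],
  "dr": [
    [0,0,0],
    [0,0,0],
    [0,0,0],
    [0,0,0],
    [0,0,0],
    [0,0,0],
    [0,0,0],
    [0,0,0],
    [0,0,0],
    [0,0,0]
  ]
}}

```text
time: 5.3
position: [0.4644, -0.1833, 0.0215]
tool_rot: [3.025, 0.845, 0.002]
ft_force: [-0.0, 0.4, 0.5]
grip_width: 0.636
grip_force: 0.0
```

>>> {"op": "send_rows", "data": {
  "xyz": [
    [0,0,0],
    [0,0,0],
    [0,0,0],
    [0,0,0],
    [0,0,0],
    [0,0,0],
    [0,0,0],
    [0,0,0],
    [0,0,0],
    [0,0,0]
  ],
  "dr": [
    [0,0,0],
    [0,0,0],
    [0,0,0],
    [0,0,0],
    [0,0,0],
    [0,0,0],
    [0,0,0],
    [0,0,0],
    [0,0,0],
    [0,0,0]
  ],
  "jaw": 10,
  "grip_force": 12
}}

```text
time: 6.13
position: [0.4637, -0.1831, 0.0207]
tool_rot: [3.026, 0.845, 0.0]
ft_force: [-0.1, 0.0, 2.9]
grip_width: 0.301
grip_force: 12.0
```

>>> {"op": "send_rows", "data": {
  "xyz": [
    [0,0,-20],
    [0,0,-45],
    [0,0,-70],
    [-6,18,-80],
    [-13,36,-80],
    [-20,54,-80],
    [-26,72,-80],
    [-33,90,-80],
    [-39,108,-80],
    [-45,124,-80]
  ],
  "dr": [
    [0,0,0],
    [0,0,0],
    [0,0,-0.08],
    [0,0,-0.2],
    [0,0,-0.31],
    [0,0,-0.42],
    [0,0,-0.53],
    [0,0,-0.64],
    [0,0,-0.74],
    [0,0,-0.841]
  ]
}}

```text
time: 6.97
position: [0.4893, -0.3135, 0.1]
tool_rot: [-2.412, -2.012, 0.0]
ft_force: [-0.1, 0.6, -0.4]
grip_width: 0.304
grip_force: 12.0
```

Run:
```python
from h import *
np.set_printoptions(precision=4,suppress=True)
s=get_state(); print(s['position'],s['tool_rot'],s['grip_width'],s['ft_force'],s['qd'])
c=np.load('case.npy'); d=s['position'][:2]-c[:2]; print('case',d@c[2:4],d@c[4:6])
print(tool(s,np.r_[c[:2]-.028*c[2:4],.0245]))
Rt=R.from_rotvec(s['tool_rot']).as_matrix();print(np.degrees(np.arctan2(Rt[1,0],Rt[0,0])))
```

```text
[ 0.4893 -0.3135  0.1   ] [-2.4123 -2.012   0.0003] 0.30427428507604465 [-0.0806  0.6448 -0.3851] [ 0.2497  0.2899 -0.0606 -0.3434  0.1496  0.0976  1.3717]
case -0.02706225871338858 -0.00015367046707897035
[ 0.9286  0.1872 75.5305]
79.66060439005018
```

>>> {"op": "send_rows", "data": {
  "xyz": [
    [1,0,0],
    [1,0,15],
    [1,0,30],
    [1,0,45],
    [1,0,57],
    [1,0,66],
    [1,0,72],
    [1,0,75],
    [1,0,76],
    [1,0,76]
  ],
  "dr": [
    [0,0,0],
    [0,0,0],
    [0,0,0],
    [0,0,0],
    [0,0,0],
    [0,0,0],
    [0,0,0],
    [0,0,0],
    [0,0,0],
    [0,0,0]
  ]
}}

```text
time: 7.8
position: [0.4899, -0.3114, 0.0248]
tool_rot: [2.417, 2.006, 0.0]
ft_force: [0.4, 0.5, -0.7]
grip_width: 0.307
grip_force: 12.0
```

>>> {"op": "send_rows", "data": {
  "xyz": [
    [0,0,0],
    [0,0,0],
    [0,0,0],
    [0,0,0],
    [0,0,0],
    [0,0,0],
    [0,0,0],
    [0,0,0],
    [0,0,0],
    [0,0,0]
  ],
  "dr": [
    [0,0,0],
    [0,0,0],
    [0,0,0],
    [0,0,0],
    [0,0,0],
    [0,0,0],
    [0,0,0],
    [0,0,0],
    [0,0,0],
    [0,0,0]
  ],
  "jaw": 45
}}

```text
time: 8.63
position: [0.4896, -0.3114, 0.0245]
tool_rot: [2.417, 2.007, -0.0]
ft_force: [-0.4, 0.1, 0.1]
grip_width: 0.517
grip_force: 0.0
```

>>> {"op": "send_rows", "data": {
  "xyz": [
    [0,0,-8],
    [0,0,-20],
    [0,0,-40],
    [0,0,-70],
    [0,0,-105],
    [0,0,-140],
    [0,0,-170],
    [0,0,-180],
    [0,0,-180],
    [0,0,-180]
  ],
  "dr": [
    [0,0,0],
    [0,0,0],
    [0,0,0],
    [0,0,0],
    [0,0,0],
    [0,0,0],
    [0,0,0],
    [0,0,0],
    [0,0,0],
    [0,0,0]
  ]
}}

```text
time: 9.47
position: [0.4896, -0.3114, 0.2051]
tool_rot: [2.416, 2.006, -0.0]
ft_force: [-0.8, -0.4, -0.2]
grip_width: 0.516
grip_force: 0.0
```

Run:
```python
from h import *
np.set_printoptions(precision=4,suppress=True)
s=get_state(); print(s['position'],s['grip_width'],s['ft_force'],s['joint_positions'])
w=np.array(get_image('wrist'))[:,:,::-1]; t=np.array(get_image('scene'))[:,:,::-1]
cv2.imwrite('pics/p3w.png',w)
cv2.imwrite('pics/p3.png',np.hstack([cv2.resize(t[130:240,320:480],(320,220)),cv2.resize(w,(480,300))[:220]]) )
c=np.load('case.npy')
def cw(x,y,z): return np.r_[c[:2]+x*c[2:4]+y*c[4:6],z]
print('behind lid tool mm',tool(s,cw(.140,0,.24)),tool(s,cw(.140,0,.115)),'radius',np.linalg.norm(cw(.14,0,0)[:2]))
```

```text
[ 0.4896 -0.3114  0.2051] 0.5160465008726953 [-0.8371 -0.3888 -0.1543] [ 0.9399  0.225  -0.4824  1.6642  0.1089  1.2779  0.2515]
behind lid tool mm [-169.2081    0.2714  -34.7477] [-169.0999    0.1582   90.2522] radius 0.6622918872635599
```

View pics/p3.png

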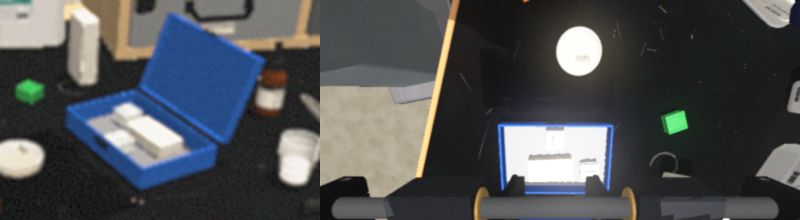

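Everything is inside the case: scene (120,115) shows cover_in, (120,140) the loose box, and (155,135) the mailer flat. A brown bottle stands just behind the lid, so I check its position.

Run:
```python
from h import *
np.set_printoptions(precision=1,suppress=True)
c=np.load('case.npy')
def loc(w): return np.c_[(w[:,:2]-c[:2])@c[2:4],(w[:,:2]-c[:2])@c[4:6],w[:,2]]*1000
t=np.array(get_image('top'))[:,:,::-1]
cv2.imwrite('pics/p4.png',cv2.resize(t[185:335,380:540],None,fx=4,fy=4,interpolation=2)[:600])
for z in (0,.03,.06,.09): print(z,loc(px2w('top',[[479,256],[497,256],[488,248],[488,263]],z)).tolist())
# scene: bottle cap top ~ (455,153), base (455,188)
print('scene base',loc(px2w('scene',[[455,187]],0)),loc(px2w('scene',[[456,154]],.06)))
print('lid edge',loc(px2w('top',[[457,199],[445,279]],.13)))
```

```text
0 [[198.6175329068395, -9.641190063668496, 0.0], [237.0918904409427, -2.1719414009392146, 0.0], [215.77926346779472, 11.648604845423879, 0.0], [219.68974994047431, -21.166985436857683, 0.0]]
0.03 [[187.91393799461207, -13.036568208833561, 30.00000000000003], [225.14227739037, -5.809216225089019, 30.00000000000003], [204.51987428283928, 7.5637422665066705, 30.00000000000003], [208.30371700141865, -24.189092889169164, 30.00000000000003]]
0.06 [[177.21034308238458, -16.431946353998566, 59.99999999999994], [213.19266433979726, -9.446491049238823, 59.99999999999994], [193.26048509788376, 3.478879687589455, 59.99999999999994], [196.9176840623629, -27.2112003414806, 59.99999999999994]]
0.09 [[166.50674817015715, -19.82732449916363, 89.99999999999997], [201.2430512892244, -13.083765873388593, 89.99999999999997], [182.00109591292818, -0.6059828913277809, 89.99999999999997], [185.53165112330723, -30.233307793792083, 89.99999999999997]]
scene base [[198.2 -17.2   0. ]] [[245.7  42.2  60. ]]
lid edge [[ 97.2  77.6 130. ]
 [ 95.3 -79.4 130. ]]
```

View pics/p4.png

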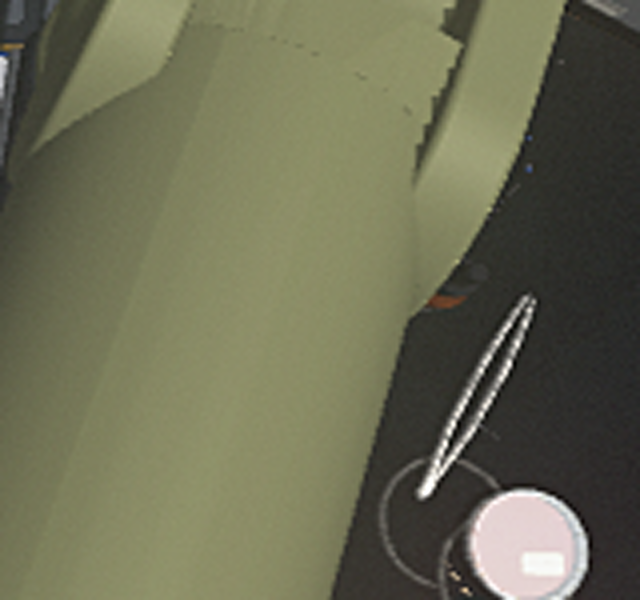

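The arm hides most of it; the bottle at (445,300) stands near case x 0.2, clear of a finger at x 0.13. Now I move behind the lid with the jaws shut.

>>> {"op": "send_rows", "data": {
  "xyz": [
    [-25,3,0],
    [-55,6,0],
    [-85,10,0],
    [-115,14,0],
    [-140,18,0],
    [-159,20,0],
    [-159,20,20],
    [-159,20,50],
    [-159,20,80],
    [-159,20,93]
  ],
  "dr": [
    [0,0,0],
    [0,0,0],
    [0,0,0],
    [0,0,0],
    [0,0,0],
    [0,0,0],
    [0,0,0],
    [0,0,0],
    [0,0,0],
    [0,0,0]
  ],
  "jaw": 0
}}

```text
time: 10.45
position: [0.4772, -0.4691, 0.105]
tool_rot: [-2.41, -2.001, 0.001]
ft_force: [-1.3, 0.8, -0.8]
grip_width: 0.007
grip_force: 0.0
```

>>> {"op": "send_rows", "data": {
  "xyz": [
    [0,0,0],
    [6,0,0],
    [12,0,0],
    [18,0,0],
    [24,0,0],
    [30,0,0],
    [36,0,0],
    [42,0,0],
    [48,0,0],
    [54,0,0]
  ],
  "dr": [
    [0,0,0],
    [0,0,0],
    [0,0,0],
    [0,0,0],
    [0,0,0],
    [0,0,0],
    [0,0,0],
    [0,0,0],
    [0,0,0],
    [0,0,0]
  ]
}}

```text
time: 11.28
position: [0.49, -0.4177, 0.1117]
tool_rot: [2.417, 2.007, -0.0]
ft_force: [0.5, -1.1, 1.4]
grip_width: 0.004
grip_force: 0.5
```

>>> {"op": "send_rows", "data": {
  "xyz": [
    [5,0,0],
    [10,0,0],
    [15,0,0],
    [20,0,0],
    [26,0,0],
    [32,0,0],
    [38,0,0],
    [44,0,0],
    [50,0,0],
    [56,0,0]
  ],
  "dr": [
    [0,0,0],
    [0,0,0],
    [0,0,0],
    [0,0,0],
    [0,0,0],
    [0,0,0],
    [0,0,0],
    [0,0,0],
    [0,0,0],
    [0,0,0]
  ]
}}

```text
time: 12.12
position: [0.5004, -0.3624, 0.1116]
tool_rot: [-2.417, -2.007, -0.0]
ft_force: [-0.1, -0.0, 0.8]
grip_width: 0.003
grip_force: 0.1
```

>>> {"op": "send_rows", "data": {
  "xyz": [
    [0,0,0],
    [0,0,0],
    [0,0,0],
    [0,0,0],
    [0,0,0],
    [0,0,0],
    [0,0,0],
    [0,0,0],
    [0,0,0],
    [0,0,0]
  ],
  "dr": [
    [0,0,0],
    [0,0,0],
    [0,0,0],
    [0,0,0],
    [0,0,0],
    [0,0,0],
    [0,0,0],
    [0,0,0],
    [0,0,0],
    [0,0,0]
  ]
}}

```text
time: 12.95
position: [0.5002, -0.3632, 0.1116]
tool_rot: [2.417, 2.007, -0.0]
ft_force: [0.5, 0.1, 0.5]
grip_width: 0.005
grip_force: 0.0
```

>>> {"op": "send_rows", "data": {
  "xyz": [
    [0,0,0],
    [0,0,0],
    [0,0,0],
    [0,0,0],
    [0,0,0],
    [0,0,0],
    [0,0,0],
    [0,0,0],
    [0,0,0],
    [0,0,0]
  ],
  "dr": [
    [0,0,0],
    [0,0,0],
    [0,0,0],
    [0,0,0],
    [0,0,0],
    [0,0,0],
    [0,0,0],
    [0,0,0],
    [0,0,0],
    [0,0,0]
  ]
}}

```text
time: 13.78
position: [0.5003, -0.3632, 0.1116]
tool_rot: [2.417, 2.007, -0.0]
ft_force: [0.2, -0.5, 0.4]
grip_width: 0.007
grip_force: 0.0
```

>>> {"op": "send_rows", "data": {
  "xyz": [
    [0,0,0],
    [0,0,0],
    [0,0,0],
    [0,0,0],
    [0,0,0],
    [0,0,0],
    [0,0,0],
    [0,0,0],
    [0,0,0],
    [0,0,0]
  ],
  "dr": [
    [0,0,0],
    [0,0,0],
    [0,0,0],
    [0,0,0],
    [0,0,0],
    [0,0,0],
    [0,0,0],
    [0,0,0],
    [0,0,0],
    [0,0,0]
  ]
}}

```text
time: 14.62
position: [0.5002, -0.3632, 0.1115]
tool_rot: [2.417, 2.007, -0.0]
ft_force: [-1.1, -0.3, -0.2]
grip_width: 0.008
grip_force: 0.0
```

Run:
```python
from h import *
s=get_state();print(s['time'],s['position'],s['ft_force'])
t=np.array(get_image('scene'))[:,:,::-1];w=np.array(get_image('wrist'))[:,:,::-1]
cv2.imwrite('pics/p5.png',np.hstack([cv2.resize(t[110:240,320:480],(370,300)),cv2.resize(w,(430,300))]))
```

```text
14.6167 [ 0.50022947 -0.36319386  0.11154594] [-1.08813679 -0.25142416 -0.20781805]
```

View pics/p5.png

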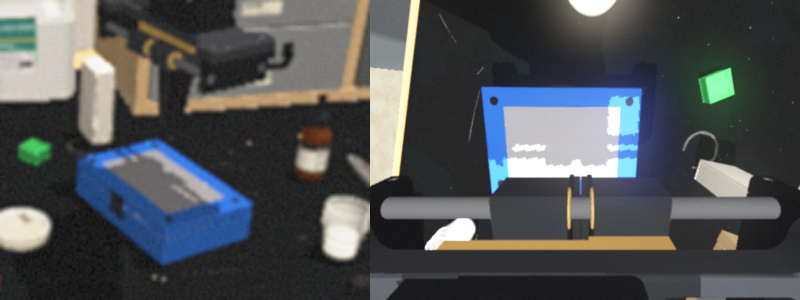

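The lid appears shut in both views (scene (165,200)). I'll make sure with a gentle fingertip press near the front.

>>> {"op": "send_rows", "data": {
  "xyz": [
    [15,-10,0],
    [30,-20,0],
    [40,-20,15],
    [40,-20,30],
    [40,-20,42],
    [40,-20,48],
    [40,-20,51],
    [40,-20,53],
    [40,-20,54],
    [40,-20,54]
  ],
  "dr": [
    [0,0,0],
    [0,0,0],
    [0,0,0],
    [0,0,0],
    [0,0,0],
    [0,0,0],
    [0,0,0],
    [0,0,0],
    [0,0,0],
    [0,0,0]
  ]
}}

```text
time: 15.55
position: [0.4879, -0.3207, 0.0585]
tool_rot: [2.418, 2.006, -0.001]
ft_force: [-0.7, 0.9, 1.2]
grip_width: 0.006
grip_force: 1.0
```

>>> {"op": "send_rows", "data": {
  "xyz": [
    [0,0,0.5],
    [0,0,1],
    [0,0,1.5],
    [0,0,2],
    [0,0,2],
    [0,0,2],
    [0,0,2],
    [0,0,2],
    [0,0,2],
    [0,0,2]
  ],
  "dr": [
    [0,0,0],
    [0,0,0],
    [0,0,0],
    [0,0,0],
    [0,0,0],
    [0,0,0],
    [0,0,0],
    [0,0,0],
    [0,0,0],
    [0,0,0]
  ]
}}

```text
time: 16.38
position: [0.4881, -0.3208, 0.0582]
tool_rot: [2.417, 2.006, -0.002]
ft_force: [-5.5, 4.1, 14.5]
grip_width: 0.007
grip_force: 7.3
```

The fingertips stop at 41 mm with 14 N, so the lid is fully shut. I'll retreat and hand in.

>>> {"op": "send_rows", "data": {
  "xyz": [
    [0,0,-10],
    [0,0,-30],
    [0,0,-60],
    [0,0,-90],
    [0,0,-120],
    [0,0,-130],
    [0,0,-130],
    [0,0,-130],
    [0,0,-130],
    [0,0,-130]
  ],
  "dr": [
    [0,0,0],
    [0,0,0],
    [0,0,0],
    [0,0,0],
    [0,0,0],
    [0,0,0],
    [0,0,0],
    [0,0,0],
    [0,0,0],
    [0,0,0]
  ]
}}

```text
time: 17.22
position: [0.4869, -0.3197, 0.1834]
tool_rot: [-2.415, -2.005, 0.001]
ft_force: [-0.2, -0.4, -0.2]
grip_width: 0.007
grip_force: 0.0
```

Run:
```python
from h import *
s=get_state();print(s['time'],s['position'],s['ft_force']); print(close_job())
```

```text
17.2167 [ 0.48688311 -0.31972276  0.18340523] [-0.20990967 -0.35656149 -0.2183527 ]
the job is handed in; nothing more can be done
None
```

The case is packed and handed in at 17.2 s, with no verdict returned: the mailer lay flat with both cover-glass boxes on their bases before closing, the lid is fully shut (top at 41 mm under a light press), and I never touched the petri dish or the timer.

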